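# Free a trailer coupler from its ball

## Robot

A 6-joint arm with a two-finger parallel gripper is mounted at the origin on the work surface. World frame = base frame: x ahead of the robot, y to its left, z up, the work surface at z = 0. Lengths are in m, angles in rad, forces in N, time in s.
With the tool pointing down it reaches from about 0.3 to 0.875 m from the base axis. Payload 6.4 kg.
Tool frame: the origin (TCP) lies on the centre line of the jaws, within the pads' length; the fingertips stand 8 mm ahead of it and the grasp point (between the pads) lies 11 mm behind it; z points along the fingers, y is the line along which they close (so a half turn about z gives the same grasp; the last joint's range is limited). The gripper opens to 85 mm and grips with 20 to 120 N. Pads are 22 mm wide; open, the fingers measure 114 mm over their backs; the gripper's body (76 mm by 85 mm) begins 54 mm behind the grasp point. The pads swing forward as they close: fully open they stand 13 mm farther back than shut.
Start: joints at [0.954, 0.181, 1.607, -0, 1.354, -0.206], TCP at [0.23, 0.527, 0.239] pointing down, gripper open.
Joint ranges: [-2.99, 2.99], [-0.89, 2.07], [0.3, 2.58], [-1.14, 4.28], [0, 2.63], [-3.12, 3.12]. Speed limits (rad/s): [2.57, 2.57, 3.01, 3.14, 3.14, 3.14].

## Interface

Orientations are given as a unit quaternion [w, x, y, z].
In Python, from workcell import env gives the robot as it stands.
- The arm moves only by the shell command python3 -m handwheel 'ROWS'. ROWS is JSON, a list of rows, each an object of numbers: "x", "y", "z": the shift along the world's x, y, z in m; "rx", "ry", "rz": the turn, a rotation vector about the world's x, y, z in degrees; "hand": the closure, from 0 (fully open) to 1 (shut). A call has 1 to 10 rows; each row is the pose to reach, as a shift and turn from the pose commanded when the call began; what a row does not reach only later rows make up. A row lasts 1/8 s, in which the tool goes at most 62.5 mm and 10.7 degrees, less where a joint would pass 70% of its speed; a pose out of reach is approached as far as the arm can. A call with a gripper value outside its range is refused whole. The fingers move at their own pace and stop on an object; the grip force is fixed at half the most. Time passes only in rows, so rows that repeat a pose let the fingers close. It gives the time, the measured TCP pose, the force, the opening and the grip force at its end, in the units of the state.
- env.read_state(): the state, without advancing time (a new reading comes with each control period).
- env.capture(name): name is "scene" or "top" or "wrist"; returns the picture (384x512x3 uint8, red, green, blue); there is no depth.
- env.camera_model(name): a dict with "K" (3x3 intrinsics, pixels), "k1" (the pictures are not rectified: a ray, as slopes to the right and down, at radius r is drawn at 1 + k1 r^2 times it, then the intrinsics apply), "world_from_camera" (4x4, takes a point from camera to world coordinates). Camera axes: x right, y up, looking along -z (the intrinsics and any distortion apply to the point x, -y, -z); pixel columns grow to the right and rows downward; lengths in m; the calibration is good to about 2 mm. A picture is of the moment at which its call begins: read the wrist's pose just before it. camera_model takes no time and is no camera call; for the wrist camera it gives the pose at the moment of the call.
- env.close_job(): hands the job in; it is judged then, once.
The state is a dict: "clock": time; "joint_positions": joint angles; "qd": joint speeds; "effort": joint torques, N m; "ee_pos": TCP position; "eef_rot": TCP orientation; "contact_force": force on the tool from outside, world axes, zero at the start; "ft_torque": the same for the moment, N m; "finger_gap": finger opening in m; "grip_force": force on a finger pad.
Only numpy, scipy, OpenCV 4.12 (cv2) and the standard library are available. Lean on these libraries where they do the work, as an engineer would, in place of code of your own. Each camera call takes 0.05 s, during which the arm holds its last target. There are 200 camera calls.

## Task

Give the coupler's latch a shot from the clamped spray can: press the red nozzle cap fully down and let it spring back up. Then squeeze the yellow latch tab across to the red grip post on the tongue, so that the latch is pulled right back against its spring, and with it held back lift the tongue straight up off the ball. Finish while still holding the tongue, roughly level, above the ball, at least 10 cm higher than where it sat, with the program ending in that hold; leave the mug, the green tin and the wrench where they are.

Things in the scene. Friction and masses are not known exactly. Their poses are not given: they have to be found in the camera images.
- mount: Blue ball-mount fixture, fixed. Origin on the work surface under the hitch ball; x the way the coupler's nose points, y to its left, z up. Base plate 225 x 110 x 10 mm (x -178 to +48). Steel ball 50 mm across on a 20 mm neck, centre 75 mm, top 100 mm up. A padded rest with side lips, 145 mm behind the ball (at -x), carries the tongue's stub (underside 63 mm up).
- tongue: Loose tongue, about 0.7 kg: red coupler box (64 x 64 x 53 mm) over the ball, dark 40 x 40 mm stub reaching back to x = -165 mm. Origin: socket centre (= ball centre at the start); axes as the mount's. Top of stub 28 mm, of coupler 31 mm above the origin; centre of mass near x = -45, y = 0. Socket: 1.5 mm play, open below, clears the ball once raised 50 mm. Cannot be lifted with the latch closed.
- grip_post (a point): Point in the middle of the red grip post, rigid on the tongue: 32 mm along x, 10 mm thick along y, upright from the stub up to 78 mm above the tongue's origin. The point is at x = -45, y = +9, z = 55.5 mm in the tongue's frame, 22.5 mm below the post's top. Axes as the tongue's.
- latch_tab (a point): Centre of the yellow latch tab (32 mm along x, 10 along y, 45 high), in the tongue's frame at x = -45, y = -25 (closed), z = 55.5 mm. It slides to +y towards the post. Tab and post are 44 mm wide over their outer faces when closed, 28 mm when pulled, then 14 mm each side of the tongue's centre line. Latch strip 38 mm above the tongue's origin: keep fingertips higher. 25 mm free outside both.
- latch (a joint): Travel of the latch in m: 0 closed (sprung home), 0.016 fully pulled against its stop. The pawl clears the ball from about 0.013. The spring pushes it back with 5 N when closed and 9 N when fully pulled.
- can: Blue spray can with a yellow band, 52 mm in diameter, clamped upright on a 90 x 90 mm steel foot fixed to the work surface, 180 to 210 mm to the +y side of the ball mount. Origin: on the work surface under the can's axis; z up. The red nozzle cap stands on top, its outlet towards -x of the can (to the hitch).
- nozzle_top (a point): Centre of the top face of the red nozzle cap (22 mm in diameter), 172 mm above the work surface when up. It moves straight down.
- nozzle (a joint): Travel of the nozzle cap in m: 0 up, 0.006 fully down. Its spring needs 1.5 N to start and 5 N to be fully down; it springs back when released.
- mug: White mug, bystander, 76 mm in diameter, 85 mm high; origin under its centre.
- grease_tin: Green round tin with a black cap, bystander, 68 mm in diameter, 70 mm high; origin under its centre.
- wrench: Steel wrench lying flat, bystander, 170 mm long along its x; origin under its middle.

How it is judged:
On the way, in this order (a step that is already met when the one before it is completed fails the run):
1. the nozzle cap is pressed fully down (value of joint nozzle above 0.0048 m), for 0.1 s.
2. the nozzle cap is back up (value of joint nozzle below 0.001 m), for 0.1 s.
3. the latch is pulled back while the tongue still sits on the ball (value of joint latch above 0.0125 m and z of tongue in the frame of mount below 0.083 m), for 0.1 s.
4. the tongue is lifted clear of the ball (z of tongue in the frame of mount above 0.135 m), for 0.1 s.
At the end, for the whole second after the job is handed in: The tongue is held still in the gripper's fingers (more than 3 N on it, slower than 3 cm/s), its origin 165 mm or more above the mount's foot (raised at least 90 mm), within 60 mm sideways of the ball, tilted less than 0.3 rad, touching neither mount nor can; the nozzle cap is up (z of tongue in the frame of mount above 0.165 m and horizontal distance between tongue and mount below 0.06 m and angle between tongue's own z axis and vertical below 0.3 rad and contact force between tongue and the fingers above 3 N and contact force between tongue and mount below 0.3 N and contact force between tongue and can below 0.3 N and linear speed of tongue below 0.03 m/s and value of joint nozzle below 0.001 m); the arm keeps its last pose, push and grip.
It fails at once if the mug was disturbed (distance of mug from where it was at the start of the episode above 0.03 m or angle between mug's own z axis and vertical above 0.3 rad).
It fails at once if the tin was disturbed (distance of grease_tin from where it was at the start of the episode above 0.03 m or angle between grease_tin's own z axis and vertical above 0.3 rad).
It fails at once if the wrench was disturbed (distance of wrench from where it was at the start of the episode above 0.03 m).
It also fails if it takes over 45 s, if anything falls off the work surface, if the arm or the gripper's body presses on something with over 40 N, if the wrist force passes 120 N, or if a joint passes its speed limit or range.

## Working session

There is one attempt and no reset: what is moved stays moved. The work goes in short steps, Python scripts to look and compute and a shell command to move; the robot and the scene stay as the last step left them, time stands still between calls to the robot, and variables do not carry over. Pictures are saved under pics/ and viewed, at most 10 in all, crops included, and the job is handed in when it is done.

```bash
mkdir -p pics; ls; python3 - <<'E'
from workcell import env
import cv2,numpy as np
s=env.read_state();print(s['clock'],s['ee_pos'],s['eef_rot'],s['finger_gap'])
a=[]
for n in['scene','top','wrist']:
    m=env.camera_model(n);print(n,np.round(m['K'],1).tolist(),m['k1'],np.round(m['world_from_camera'],3).tolist())
    i=env.capture(n);cv2.imwrite(f'pics/{n}0.png',i[:,:,::-1]);a.append(i)
E
```

```text
pics
0.0 [0.22928159 0.52671667 0.23836467] [-3.66392199e-04  2.03974797e-01  9.78975722e-01 -8.27288920e-04] 0.08565349198560003
scene [[401.8, 0.0, 248.0], [0.0, 401.8, 190.4], [0.0, 0.0, 1.0]] -0.00017808158388689626 [[0.122, -0.635, 0.763, 1.384], [0.992, 0.064, -0.106, -0.085], [0.018, 0.77, 0.638, 0.824], [0.0, 0.0, 0.0, 1.0]]
top [[401.5, 0.0, 253.5], [0.0, 401.5, 195.0], [0.0, 0.0, 1.0]] -0.10314909758235916 [[0.021, 0.997, -0.079, 0.468], [-1.0, 0.02, -0.009, 0.002], [-0.007, 0.079, 0.997, 1.391], [0.0, 0.0, 0.0, 1.0]]
wrist [[282.7, 0.0, 256.7], [0.0, 282.7, 192.0], [0.0, 0.0, 1.0]] -0.06618526156802564 [[0.399, -0.876, -0.27, 0.161], [0.917, 0.381, 0.119, 0.557], [-0.001, -0.295, 0.956, 0.373], [0.0, 0.0, 0.0, 1.0]]
```

View pics/scene0.png

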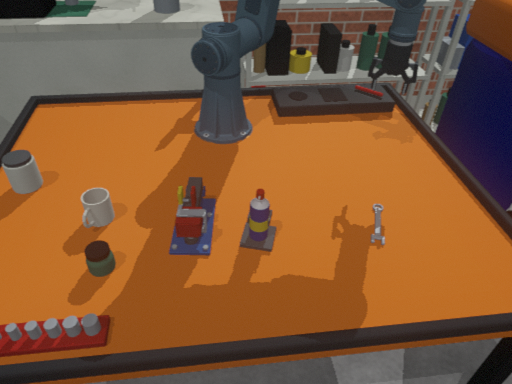

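View pics/top0.png

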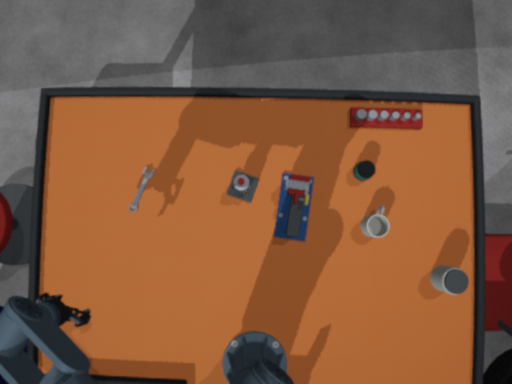

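The scene view has the hitch at about (195,215) and the can at (260,215). In the top view the nozzle cap is at (241,183), the mount at (295,207) and the yellow tab near (306,198). The bystanders are well clear. Next I'll locate these with colour masks.

```bash
cat > h.py <<'E'
from workcell import env
import cv2,numpy as np
def ray(m,uv):
    K=m['K'];K=np.array(K);d=np.array([(uv[0]-K[0,2])/K[0,0],(uv[1]-K[1,2])/K[1,1]]);s=d.copy()
    for _ in range(20): s=d/(1+m['k1']*(s@s))
    T=np.array(m['world_from_camera']);return T[:3,3],T[:3,:3]@np.array([s[0],-s[1],-1])
def plane(m,uv,z):
    o,d=ray(m,uv);return o+d*(z-o[2])/d[2]
def tri(a,b):
    A=[];B=[]
    for o,d in(a,b):
        d=d/np.linalg.norm(d);P=np.eye(3)-np.outer(d,d);A.append(P);B.append(P@o)
    x=np.linalg.solve(sum(A),sum(B))
    return x,[np.linalg.norm(A[i]@x-B[i]) for i in(0,1)]
def masks(im):
    h=cv2.cvtColor(im,cv2.COLOR_RGB2HSV);H,S,V=h[...,0],h[...,1],h[...,2]
    return dict(red=((H<5)|(H>172))&(S>150)&(V>50),yellow=(H>22)&(H<34)&(S>130)&(V>80),blue=(H>105)&(H<130)&(S>110)&(V>40))
def blobs(mask,roi,mn=6):
    x0,y0,x1,y1=roi;k=np.zeros(mask.shape,np.uint8);k[y0:y1,x0:x1]=mask[y0:y1,x0:x1]
    n,l,st,c=cv2.connectedComponentsWithStats(k)
    return [(st[i].tolist(),c[i],(l==i).astype(np.uint8)) for i in range(1,n) if st[i][4]>=mn]
E
python3 - <<'E'
from h import *
for n,roi in(('top',(215,160,325,250)),('scene',(160,160,290,260))):
    im=cv2.imread(f'pics/{n}0.png')[:,:,::-1].copy();m=env.camera_model(n)
    for k,v in masks(im).items():
        for st,c,l in blobs(v,roi):
            print(n,k,st,c.round(1),[plane(m,c,z)[:2].round(3).tolist() for z in(.01,.13,.172)])
            if k=='blue' and st[4]>300: 
                r=cv2.minAreaRect(cv2.findContours(l,0,2)[0][0]);b=cv2.boxPoints(r)
                p=np.array([plane(m,q,.01)[:2] for q in b]);print(p.round(3).tolist(),p.mean(0))
    x0,y0,x1,y1=roi
    cv2.imwrite(f'pics/{n}c.png',cv2.resize(im[y0:y1,x0:x1,::-1],None,fx=6,fy=6,interpolation=2))
E
```

```text
top red [291, 175, 19, 6, 69] [299.8 177.5] [[0.642, -0.145], [0.626, -0.132], [0.621, -0.128]]
top red [239, 179, 5, 5, 20] [240.7 180.9] [[0.626, 0.059], [0.612, 0.054], [0.607, 0.052]]
top red [288, 189, 16, 14, 106] [295.3 193.7] [[0.585, -0.13], [0.575, -0.119], [0.571, -0.115]]
top yellow [304, 195, 4, 9, 27] [305.8 199.5] [[0.566, -0.167], [0.557, -0.152], [0.554, -0.147]]
top blue [275, 179, 34, 61, 716] [288.6 216.1] [[0.507, -0.108], [0.504, -0.099], [0.503, -0.095]]
[[0.439, -0.06], [0.636, -0.085], [0.623, -0.187], [0.427, -0.161]] [ 0.53102039 -0.12337462]
top blue [309, 184, 3, 10, 15] [310.1 188.5] [[0.604, -0.182], [0.592, -0.166], [0.588, -0.16]]
scene red [191, 186, 4, 9, 20] [192.2 189.4] [[0.389, -0.125], [0.535, -0.119], [0.587, -0.117]]
scene red [183, 205, 19, 4, 34] [192.4 207.2] [[0.473, -0.126], [0.607, -0.12], [0.654, -0.118]]
scene red [175, 217, 27, 20, 380] [187.9 226. ] [[0.552, -0.14], [0.675, -0.132], [0.718, -0.129]]
scene yellow [178, 186, 5, 18, 62] [179.9 194.4] [[0.409, -0.164], [0.553, -0.152], [0.603, -0.148]]
scene yellow [250, 220, 17, 12, 139] [257.8 225.9] [[0.572, 0.058], [0.692, 0.037], [0.734, 0.03]]
scene blue [197, 244, 9, 9, 37] [200.2 248. ] [[0.64, -0.108], [0.75, -0.105], [0.788, -0.104]]
```

View pics/topc.png

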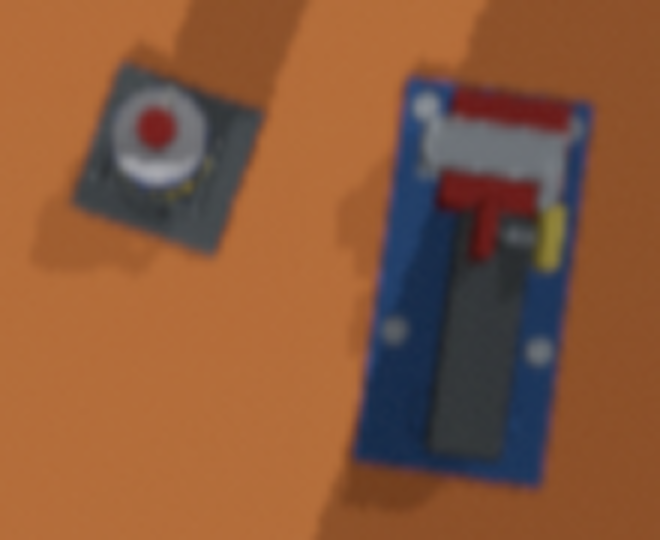

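The crop shows the cap at about (240.8,181), the red post at about (295.5,198), and the tab at about (306.5,199.5). The mount's yaw is about -7°. I'll move near the nozzle with the hand shut and turned to the mount's yaw.

```bash
python3 -m handwheel '[{"x":0.19,"y":-0.24,"z":0.04,"rz":16,"hand":1},{"x":0.19,"y":-0.24,"z":0.04,"rz":16,"hand":1},{"x":0.19,"y":-0.24,"z":0.04,"rz":16,"hand":1},{"x":0.19,"y":-0.24,"z":0.04,"rz":16,"hand":1},{"x":0.19,"y":-0.24,"z":0.04,"rz":16,"hand":1},{"x":0.34,"y":-0.475,"z":0.04,"rz":16,"hand":1},{"x":0.34,"y":-0.475,"z":0.04,"rz":16,"hand":1},{"x":0.34,"y":-0.475,"z":0.04,"rz":16,"hand":1},{"x":0.34,"y":-0.475,"z":0.04,"rz":16,"hand":1},{"x":0.34,"y":-0.475,"z":0.04,"rz":16,"hand":1}]'
python3 - <<'E'
from h import *
s=env.read_state();print(s['clock'],s['ee_pos'],s['eef_rot'],s['finger_gap'],s['contact_force'])
m=env.camera_model('wrist');im=env.capture('wrist');cv2.imwrite('pics/w1.png',im[:,:,::-1])
for k,v in masks(im).items():
    for st,c,l in blobs(v,(0,0,512,384),40): print(k,st,c.round(1),[plane(m,c,z).round(4)[:2].tolist() for z in(.153,.172)])
E
```

```text
0.15 [0.22936865 0.52681408 0.23856887] [-2.77927435e-04  2.03947213e-01  9.78981631e-01 -6.49978074e-04] 0.08544048488189561 [0.16922658 0.5245671  0.74066219]
red [490, 56, 22, 103, 1495] [502.9 109.5] [[0.238, 0.7362], [0.2313, 0.7207]]invalid input
```

View pics/w1.png

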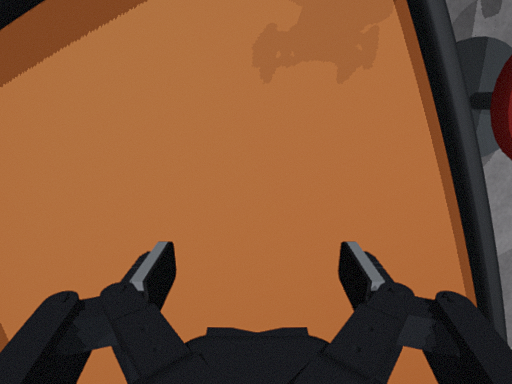

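The call was refused and the wrist view just shows the empty table at the start pose. I'll check whether the values or the format caused it.

```bash
python3 -m handwheel '[{"x":0.03,"y":-0.03,"z":0.01,"rx":0,"ry":0,"rz":4,"hand":1.0}]'; python3 -m handwheel --help
```

```text
clock: 0.32
ee_pos: [0.2581, 0.4974, 0.2482]
eef_rot: [-0.001, 0.167, 0.986, -0.001]
contact_force: [0.0, 0.0, -0.6]
finger_gap: 0.0694
grip_force: 0.0invalid input: not JSON, or not a number
```

```bash
python3 -m handwheel '[{"x":0.03,"y":-0.05,"z":0.03,"rx":0,"ry":0,"rz":4,"hand":1.0},{"x":0.06,"y":-0.1,"z":0.03,"rx":0,"ry":0,"rz":8,"hand":1.0},{"x":0.09,"y":-0.15,"z":0.03,"rx":0,"ry":0,"rz":12,"hand":1.0},{"x":0.12,"y":-0.2,"z":0.03,"rx":0,"ry":0,"rz":12,"hand":1.0},{"x":0.15,"y":-0.25,"z":0.03,"rx":0,"ry":0,"rz":12,"hand":1.0},{"x":0.18,"y":-0.3,"z":0.03,"rx":0,"ry":0,"rz":12,"hand":1.0},{"x":0.21,"y":-0.35,"z":0.03,"rx":0,"ry":0,"rz":12,"hand":1.0},{"x":0.25,"y":-0.4,"z":0.03,"rx":0,"ry":0,"rz":12,"hand":1.0},{"x":0.29,"y":-0.445,"z":0.03,"rx":0,"ry":0,"rz":12,"hand":1.0},{"x":0.29,"y":-0.445,"z":0.03,"rx":0,"ry":0,"rz":12,"hand":1.0}]'
python3 - <<'E'
from h import *
s=env.read_state();print(s['clock'],s['ee_pos'],s['eef_rot'],s['finger_gap'],s['contact_force'])
m=env.camera_model('wrist');im=env.capture('wrist');cv2.imwrite('pics/w2.png',im[:,:,::-1])
for k,v in masks(im).items():
    for st,c,l in blobs(v,(0,0,512,384),40): print(k,st,c.round(1),[plane(m,c,z).round(4)[:2].tolist() for z in(.153,.172)])
E
```

```text
clock: 1.58
ee_pos: [0.5514, 0.0485, 0.2785]
eef_rot: [-0.0, 0.068, 0.998, -0.0]
contact_force: [-0.7, 0.3, 0.5]
finger_gap: -0.0
grip_force: 0.0
1.575 [0.55144467 0.04850967 0.27852483] [-2.63164108e-04  6.82403404e-02  9.97668813e-01 -3.56338713e-04] -3.2519309039149074e-05 [-0.74930211  0.33258499  0.51040958]
red [90, 189, 64, 41, 1683] [119.5 211.9] [[0.5586, -0.0913], [0.5527, -0.0803]]
red [267, 229, 12, 12, 84] [273.3 234.6] [[0.6036, 0.0583], [0.5944, 0.0583]]
red [95, 250, 56, 9, 462] [121.4 253.9] [[0.6049, -0.1029], [0.5956, -0.0911]]
red [0, 331, 73, 24, 940] [ 28.8 339.8] [[0.7101, -0.2621], [0.6931, -0.2386]]
yellow [58, 192, 33, 39, 865] [ 74.1 210.2] [[0.5506, -0.1383], [0.5452, -0.1239]]
yellow [248, 192, 19, 13, 71] [254.1 195.5] [[0.5598, 0.0448], [0.5538, 0.0458]]
blue [93, 87, 90, 149, 5407] [153.9 148.7] [[0.5019, -0.0412], [0.5001, -0.0339]]
blue [246, 195, 44, 26, 452] [266.3 204.3] [[0.5703, 0.0553], [0.5635, 0.0555]]
```

View pics/w2.png

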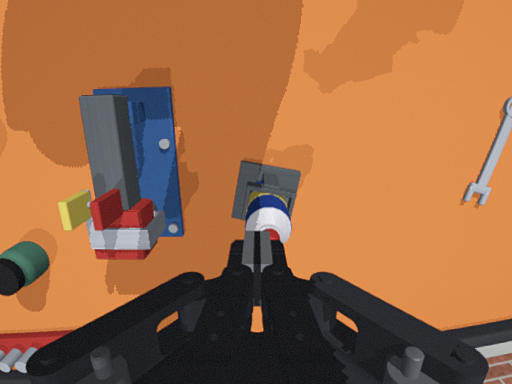

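The hitch is on the left, with the tab at about (74,210) and the post at (105,208). The fingers hide part of the nozzle at about (273,235). I'll shift sideways to see both in the clear.

```bash
python3 -m handwheel '[{"x":0.02,"y":-0.04,"z":0,"rx":0,"ry":0,"rz":0,"hand":1.0},{"x":0.03,"y":-0.075,"z":0,"rx":0,"ry":0,"rz":0,"hand":1.0},{"x":0.03,"y":-0.075,"z":0,"rx":0,"ry":0,"rz":0,"hand":1.0},{"x":0.03,"y":-0.075,"z":0,"rx":0,"ry":0,"rz":0,"hand":1.0}]'
python3 - <<'E'
from h import *
s=env.read_state();print(s['clock'],s['ee_pos'],s['eef_rot'],s['qd'].__str__())
m=env.camera_model('wrist');im=env.capture('wrist');cv2.imwrite('pics/w3.png',im[:,:,::-1])
for k,v in masks(im).items():
    for st,c,l in blobs(v,(0,0,512,384),40): print(k,st,c.round(1),[plane(m,c,z).round(4)[:2].tolist() for z in(.153,.172)])
cv2.imwrite('pics/w3c.png',cv2.resize(im[120:300,60:400,::-1],None,fx=2.3,fy=2.3,interpolation=2))
E
```

```text
clock: 2.12
ee_pos: [0.579, -0.0214, 0.2792]
eef_rot: [-0.0, 0.065, 0.998, 0.0]
contact_force: [-0.7, -0.2, -0.7]
finger_gap: -0.0002
grip_force: 0.0
2.125 [ 0.57898849 -0.02144662  0.27918758] [-3.06326863e-04  6.52799954e-02  9.97866872e-01  3.65712671e-04] [ 0.01063299 -0.00501216  0.00188536 -0.00150828 -0.00146908 -0.0033095 ]
red [144, 157, 55, 41, 1530] [169.9 181.6] [[0.5632, -0.1033], [0.5589, -0.0967]]
red [326, 195, 26, 26, 499] [338.4 207.5] [[0.6108, 0.0559], [0.603, 0.051]]
red [142, 221, 56, 11, 539] [168.8 226.4] [[0.6089, -0.1149], [0.6013, -0.1074]]
red [0, 315, 103, 39, 1480] [ 41.9 327.1] [[0.7209, -0.3038], [0.7052, -0.2825]]
yellow [115, 158, 28, 38, 777] [128.2 176.2] [[0.5524, -0.1426], [0.5489, -0.1331]]
yellow [302, 162, 16, 14, 80] [308.4 166.2] [[0.5655, 0.0295], [0.561, 0.0265]]
blue [176, 57, 47, 157, 4483] [202.2 122.6] [[0.5129, -0.0623], [0.5123, -0.0586]]
blue [301, 166, 44, 36, 440] [315.1 176.9] [[0.5767, 0.0351], [0.5715, 0.0316]]
```

View pics/w3c.png

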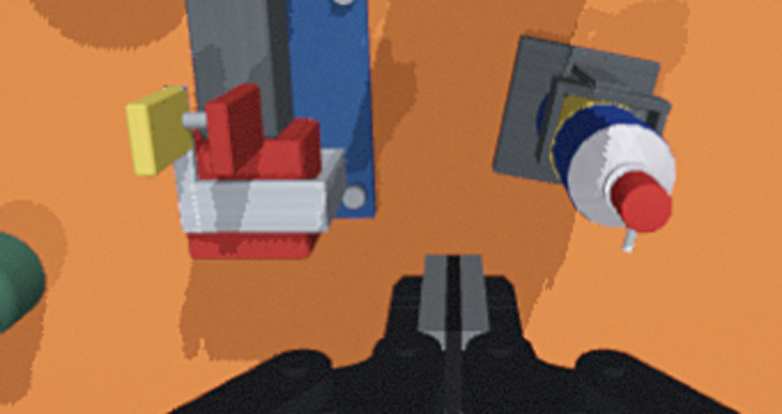

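In this crop the cap's top face is centred at about (648,205), which is full-frame (339,208). The tab's top face is the left strip near (141,139), so (121,180). The post's top strip is near (222,136), so (156.5,179). I'll cast the rays and cross-check with the top camera.

```bash
python3 - <<'E'
from h import *
m=env.camera_model('wrist');t=env.camera_model('top')
im=cv2.imread('pics/w3.png');h=cv2.cvtColor(im,cv2.COLOR_BGR2HSV)
for y in(170,178,186): print(y,[f"{x}:{h[y,x,0]},{h[y,x,2]}" for x in range(112,178,2)])
print('noz',plane(m,(339,208),.172),plane(t,(240.8,181),.172))
for n,w,tp in(('tab',(121.3,180.4),(306.5,199.6)),('post',(156.5,179),(295.4,198))):
    print(n,plane(m,w,.153),plane(t,tp,.153))
E
```

```text
170 ['112:13,224', '114:16,219', '116:26,224', '118:26,225', '120:26,227', '122:26,225', '124:25,175', '126:25,142', '128:26,141', '130:25,140', '132:25,136', '134:25,142', '136:25,139', '138:24,140', '140:112,197', '142:108,192', '144:109,191', '146:110,192', '148:104,196', '150:0,178', '152:1,182', '154:1,182', '156:1,183', '158:1,163', '160:1,100', '162:0,108', '164:1,107', '166:0,103', '168:1,104', '170:179,101', '172:1,103', '174:154,88', '176:104,97']
178 ['112:13,224', '114:13,224', '116:24,209', '118:26,226', '120:26,226', '122:26,229', '124:26,216', '126:25,145', '128:25,140', '130:25,140', '132:25,140', '134:25,140', '136:26,138', '138:25,139', '140:25,140', '142:27,117', '144:0,115', '146:1,135', '148:100,83', '150:1,156', '152:1,181', '154:1,180', '156:1,182', '158:1,176', '160:2,101', '162:0,102', '164:2,103', '166:0,103', '168:0,101', '170:0,102', '172:2,99', '174:178,95', '176:100,90']
186 ['112:13,223', '114:13,224', '116:15,217', '118:27,218', '120:26,226', '122:26,227', '124:26,227', '126:25,186', '128:26,137', '130:25,138', '132:25,140', '134:24,140', '136:25,139', '138:25,138', '140:23,132', '142:109,200', '144:166,114', '146:0,156', '148:2,172', '150:0,178', '152:1,175', '154:1,181', '156:1,181', '158:0,183', '160:1,151', '162:1,101', '164:2,105', '166:1,101', '168:0,100', '170:0,102', '172:1,148', '174:1,186', '176:1,185']
noz [0.60368489 0.05174353 0.172     ] [0.60688327 0.0520415  0.172     ]
tab [ 0.55578883 -0.15038507  0.153     ] [ 0.55528752 -0.15165079  0.153     ]
post [ 0.55902696 -0.11558259  0.153     ] [ 0.55956355 -0.11720301  0.153     ]
```

Both views agree: nozzle (0.605, 0.052), tab/post midpoint (0.5575, -0.1335), yaw about -6.5°. Now I'll move over the nozzle and descend to just above it.

```bash
python3 -m handwheel '[{"x":0.013,"y":0.037,"z":0,"rx":0,"ry":0,"rz":0.5,"hand":1.0},{"x":0.026,"y":0.0735,"z":0,"rx":0,"ry":0,"rz":1,"hand":1.0},{"x":0.026,"y":0.0735,"z":-0.03,"rx":0,"ry":0,"rz":1,"hand":1.0},{"x":0.026,"y":0.0735,"z":-0.07,"rx":0,"ry":0,"rz":1,"hand":1.0},{"x":0.026,"y":0.0735,"z":-0.085,"rx":0,"ry":0,"rz":1,"hand":1.0},{"x":0.026,"y":0.0735,"z":-0.092,"rx":0,"ry":0,"rz":1,"hand":1.0},{"x":0.026,"y":0.0735,"z":-0.092,"rx":0,"ry":0,"rz":1,"hand":1.0}]'
```

```text
clock: 3.05
ee_pos: [0.606, 0.0508, 0.1882]
eef_rot: [0.001, 0.057, 0.998, 0.0]
contact_force: [0.5, 0.0, -0.2]
finger_gap: 0.0
grip_force: 0.0
```

```bash
python3 -m handwheel '[{"x":0,"y":0,"z":-0.006,"rx":0,"ry":0,"rz":0,"hand":1.0},{"x":0,"y":0,"z":-0.010,"rx":0,"ry":0,"rz":0,"hand":1.0},{"x":0,"y":0,"z":-0.012,"rx":0,"ry":0,"rz":0,"hand":1.0},{"x":0,"y":0,"z":-0.012,"rx":0,"ry":0,"rz":0,"hand":1.0},{"x":0,"y":0,"z":-0.012,"rx":0,"ry":0,"rz":0,"hand":1.0}]'
```

```text
clock: 3.68
ee_pos: [0.6063, 0.0505, 0.176]
eef_rot: [0.001, 0.057, 0.998, -0.0]
contact_force: [1.9, -0.6, 3.9]
finger_gap: 0.0
grip_force: 1.8
```

```bash
python3 -m handwheel '[{"x":0,"y":0,"z":-0.002,"rx":0,"ry":0,"rz":0,"hand":1.0},{"x":0,"y":0,"z":-0.004,"rx":0,"ry":0,"rz":0,"hand":1.0},{"x":0,"y":0,"z":-0.004,"rx":0,"ry":0,"rz":0,"hand":1.0},{"x":0,"y":0,"z":-0.004,"rx":0,"ry":0,"rz":0,"hand":1.0}]'
```

```text
clock: 4.18
ee_pos: [0.6064, 0.0505, 0.1739]
eef_rot: [0.001, 0.057, 0.998, -0.0]
contact_force: [-2.7, -1.4, 16.1]
finger_gap: -0.0006
grip_force: 8.2
```

The 16 N reading means the cap is on its stop. I'll release it, lift, and go over the tongue's centre line at (0.558, -0.126). The pads have to close symmetrically about that line.

```bash
python3 -m handwheel '[{"x":0,"y":0,"z":0.05,"rx":0,"ry":0,"rz":0,"hand":1.0},{"x":0,"y":0,"z":0.1,"rx":0,"ry":0,"rz":0,"hand":1.0},{"x":-0.01,"y":-0.05,"z":0.1,"rx":0,"ry":0,"rz":0,"hand":0.1},{"x":-0.02,"y":-0.1,"z":0.1,"rx":0,"ry":0,"rz":0,"hand":0.1},{"x":-0.04,"y":-0.15,"z":0.1,"rx":0,"ry":0,"rz":0,"hand":0.1},{"x":-0.048,"y":-0.176,"z":0.1,"rx":0,"ry":0,"rz":0,"hand":0.1},{"x":-0.048,"y":-0.176,"z":0.1,"rx":0,"ry":0,"rz":0,"hand":0.1},{"x":-0.048,"y":-0.176,"z":0.1,"rx":0,"ry":0,"rz":0,"hand":0.1}]'
python3 - <<'E'
from h import *
m=env.camera_model('wrist');im=env.capture('wrist');cv2.imwrite('pics/w4.png',im[:,:,::-1])
cv2.imwrite('pics/w4c.png',cv2.resize(im[100:384,100:412,::-1],None,fx=2,fy=2,interpolation=2))
s=env.capture('scene');cv2.imwrite('pics/s4.png',s[:,:,::-1])
t=env.camera_model('top')
for k,v in masks(im).items():
    for st,c,l in blobs(v,(0,0,512,384),40): print(k,st,c.round(1))
E
```

```text
clock: 5.18
ee_pos: [0.5573, -0.1245, 0.2706]
eef_rot: [-0.001, 0.057, 0.998, 0.001]
contact_force: [0.4, 0.7, 1.0]
finger_gap: 0.0767
grip_force: 0.0
red [237, 165, 46, 42, 1094] [261.4 192.7]
red [431, 208, 32, 27, 604] [446.2 220.8]
red [227, 231, 54, 11, 554] [253.4 236.3]
red [110, 341, 12, 19, 53] [115.6 346.5]
yellow [223, 166, 13, 41, 459] [228.8 186.1]
yellow [390, 172, 17, 15, 81] [396.7 176.8]
blue [215, 63, 22, 158, 2195] [225.4 120.6]
blue [273, 63, 25, 135, 2419] [284.5 124.1]
blue [365, 164, 20, 33, 306] [373.4 178.2]
blue [388, 177, 47, 47, 900] [404.  193.6]
```

View pics/w4c.png

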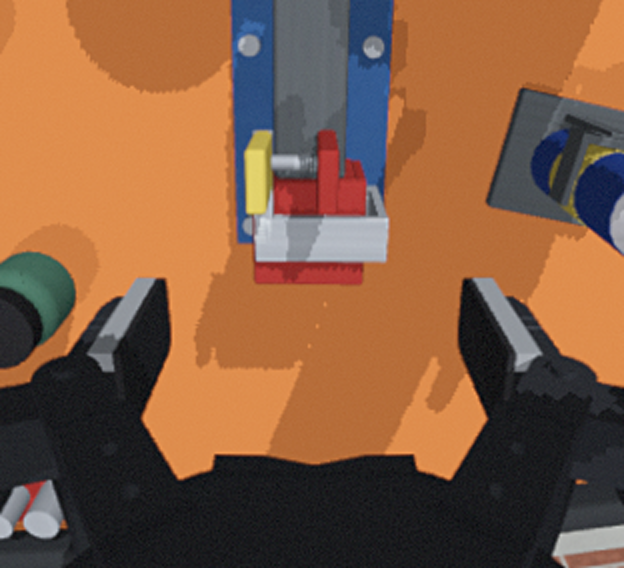

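The tab's top face is at about crop (257,181), full (228.5,190.5). The post's top is at crop (328,182), full (264,191), between the open fingers. The tin is to the left, well below finger height. I'll refine with these.

```bash
python3 - <<'E'
from h import *
m=env.camera_model('wrist');s=env.read_state()
a=plane(m,(228.5,190.5),.153)[:2];b=plane(m,(264,191),.153)[:2]
u=(b-a)/np.linalg.norm(b-a);print(a,b,np.linalg.norm(b-a),np.degrees(np.arctan2(u[1],u[0])),a+u*25,b-u*9, s['ee_pos'])
E
```

```text
[ 0.55608371 -0.15031528] [ 0.56030052 -0.11742961] 0.03315492613290599 82.69303930334108 [ 3.73571146 24.64665968] [-0.58436547 -9.0443406 ] [ 0.55767352 -0.12408475  0.27089428]
```

```bash
python3 -m handwheel '[{"x":0.001,"y":-0.002,"z":-0.05,"rx":0,"ry":0,"rz":0,"hand":0.1},{"x":0.001,"y":-0.002,"z":-0.09,"rx":0,"ry":0,"rz":0,"hand":0.1},{"x":0.001,"y":-0.002,"z":-0.115,"rx":0,"ry":0,"rz":0,"hand":0.1},{"x":0.001,"y":-0.002,"z":-0.135,"rx":0,"ry":0,"rz":0,"hand":0.1},{"x":0.001,"y":-0.002,"z":-0.145,"rx":0,"ry":0,"rz":0,"hand":0.1},{"x":0.001,"y":-0.002,"z":-0.145,"rx":0,"ry":0,"rz":0,"hand":0.1}]'
python3 - <<'E'
from h import *
im=env.capture('wrist');cv2.imwrite('pics/w5.png',im[:,:,::-1])
E
```

```text
clock: 6.02
ee_pos: [0.5584, -0.1265, 0.1258]
eef_rot: [-0.001, 0.057, 0.998, 0.0]
contact_force: [-0.5, 0.1, -0.1]
finger_gap: 0.0767
grip_force: 0.0
```

View pics/w5.png

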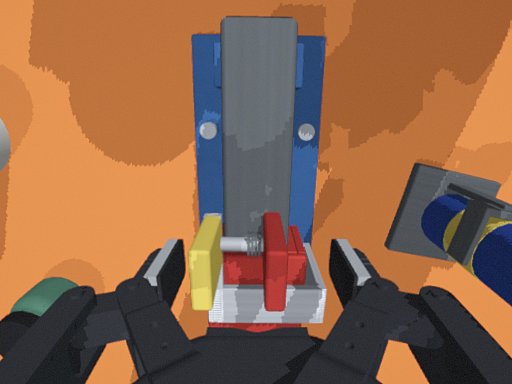

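The tab (205,262) and the post (274,262) are both between the pads, with clearance on each side. Closing now.

```bash
python3 -m handwheel '[{"x":0,"y":0,"z":0,"rx":0,"ry":0,"rz":0,"hand":0.5},{"x":0,"y":0,"z":0,"rx":0,"ry":0,"rz":0,"hand":1.0},{"x":0,"y":0,"z":0,"rx":0,"ry":0,"rz":0,"hand":1.0},{"x":0,"y":0,"z":0,"rx":0,"ry":0,"rz":0,"hand":1.0},{"x":0,"y":0,"z":0,"rx":0,"ry":0,"rz":0,"hand":1.0},{"x":0,"y":0,"z":0,"rx":0,"ry":0,"rz":0,"hand":1.0},{"x":0,"y":0,"z":0,"rx":0,"ry":0,"rz":0,"hand":1.0}]'
```

```text
clock: 6.95
ee_pos: [0.5598, -0.1272, 0.1279]
eef_rot: [0.002, 0.057, 0.998, 0.0]
contact_force: [0.0, 1.9, 6.8]
finger_gap: 0.0261
grip_force: 59.9
```

The gap is 26 mm with full grip force, so the latch is fully back. Lifting gently.

```bash
python3 -m handwheel '[{"x":0,"y":0,"z":0.005,"rx":0,"ry":0,"rz":0,"hand":1.0},{"x":0,"y":0,"z":0.012,"rx":0,"ry":0,"rz":0,"hand":1.0},{"x":0,"y":0,"z":0.02,"rx":0,"ry":0,"rz":0,"hand":1.0},{"x":0,"y":0,"z":0.03,"rx":0,"ry":0,"rz":0,"hand":1.0},{"x":0,"y":0,"z":0.03,"rx":0,"ry":0,"rz":0,"hand":1.0}]'
```

```text
clock: 7.58
ee_pos: [0.5585, -0.1274, 0.1573]
eef_rot: [0.0, 0.057, 0.998, -0.0]
contact_force: [-0.2, 0.8, -7.1]
finger_gap: 0.0262
grip_force: 60.2
```

The load is 7 N, which is the tongue's weight, so it's coming up freely. I'll continue to about 125 mm in total.

```bash
python3 -m handwheel '[{"x":0,"y":0,"z":0.012,"rx":0,"ry":0,"rz":0,"hand":1.0},{"x":0,"y":0,"z":0.03,"rx":0,"ry":0,"rz":0,"hand":1.0},{"x":0,"y":0,"z":0.05,"rx":0,"ry":0,"rz":0,"hand":1.0},{"x":0,"y":0,"z":0.07,"rx":0,"ry":0,"rz":0,"hand":1.0},{"x":0,"y":0,"z":0.088,"rx":0,"ry":0,"rz":0,"hand":1.0},{"x":0,"y":0,"z":0.095,"rx":0,"ry":0,"rz":0,"hand":1.0},{"x":0,"y":0,"z":0.095,"rx":0,"ry":0,"rz":0,"hand":1.0},{"x":0,"y":0,"z":0.095,"rx":0,"ry":0,"rz":0,"hand":1.0},{"x":0,"y":0,"z":0.095,"rx":0,"ry":0,"rz":0,"hand":1.0},{"x":0,"y":0,"z":0.095,"rx":0,"ry":0,"rz":0,"hand":1.0}]'
python3 - <<'E'
from h import *
im=env.capture('scene');cv2.imwrite('pics/s6.png',cv2.resize(im[110:280,100:340,::-1],None,fx=3,fy=3))
E
```

```text
clock: 8.82
ee_pos: [0.5584, -0.1272, 0.2507]
eef_rot: [-0.001, 0.057, 0.998, 0.0]
contact_force: [-0.7, -0.7, -7.4]
finger_gap: 0.0263
grip_force: 60.3
```

View pics/s6.png

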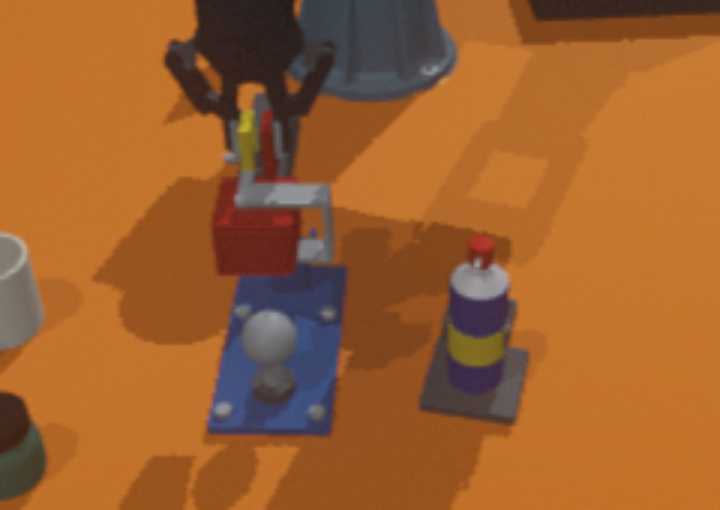

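The tongue, at about (258,225) in the crop, hangs level and clear above the bare ball at (270,338). It is raised about 123 mm, the nozzle is up, and the bystanders are untouched.

```bash
python3 -c "
from workcell import env
print(env.close_job())"
```

```text
the job is handed in; nothing more can be done
None
```

I pressed the nozzle cap fully down and let it spring back, pulled the latch right back, and lifted the tongue off the ball. The job is handed in with the tongue held level about 12 cm up, and the mug, tin and wrench were left untouched; the hand-in gave no verdict back.

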